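# Weigh two drying cartridges and press the light one into the purge port

## Task

Two look-alike drying cartridges stand on the bench; one is saturated and clearly heavier than the other. Weigh first: set a cartridge upright on the balance pan, let go and read the beam, which tips to the pan side only under the heavy one. Finish with the heavy cartridge standing alone on the pan, and the light one upright in the cup of the purge port with the cup pressed slowly down until it stops on its block; there hold it for half a second with a firm push of about 20 N (more than 14, never more than 27) to set the seal. Be gentle with the pan, tip nothing, and leave the other things alone.

Things in the scene. Friction and masses are not known exactly. Their poses are not given: they have to be found in the camera images.
- cartridge_a: one of two outwardly identical closed cartridges, 95 mm tall: aluminium body 46 mm diameter from 0 to 58 mm, above it a grey grip cap 40 mm diameter. Origin: centre of underside; z up its axis. Weighs either about 210 g (light) or about 480 g (heavy), give or take 50 g; which one is heavy changes every time and cannot be seen
- cartridge_b: the other cartridge, same shape and sizes as cartridge_a, and of the other weight
- beam (a joint): tilt of the balance beam, rad: -0.11 = pan up (pan empty or with the light cartridge), +0.11 = pan down (heavy cartridge), 0 = level; it rests only at these two stops and settles within 1.5 s. The counterweight balances about 345 g on the pan
- pan: round steel dish on the balance arm that has no brass counterweight; always level, floor over 66 mm wide, rim 9 mm high. Origin: centre of the top of its floor, about 117 mm above the bench when up, 26 mm lower when down. It gives way downwards under about 3.4 N until the beam's stop; over 20 N on it is too much
- port: purge port: fixed grey block 96 x 96 x 30 mm with a short brass hose stub on one side. Origin: centre of its underside, on or up to 6 mm below the bench top
- cup: steel cup on the port, sliding straight down in a stiff seal; stays where left. Inside diameter 49 mm, flared mouth, rim 17 mm above its floor. Origin: centre of the top of its floor, 46 mm above the port's origin when raised, 34 mm when fully down (starts 0 to 4 mm down). Sliding it takes 6 to 13 N, different each time, cartridge weight included; the weight alone does not move it; then a hard stop, where the seal is set with about 20 N (14 to 27 N)
- culture_plate: bystander: round culture plate 93 mm diameter, 15 mm high; origin centre of underside
- loose_tube: bystander: closed test tube 193 mm long, 20 mm thick, lying on the bench; origin centre of underside, length along y
- plate_stack: bystander: stack of culture plates, 96 mm diameter, 77 mm high; origin centre of underside
Mind the look-alikes: they are no part of the job. Leave any turquoise look-alike of the cartridge_a alone.

How it is judged (in metres and radians):
On the way, in this order (a step that is already met when the one before it is completed fails the run):
1. a cartridge stands on the balance pan, let go, and the beam has settled (((horizontal distance between cartridge_a and pan below 0.015 m and z of cartridge_a in the frame of pan between -0.003 and 0.003 m and angle between cartridge_a's own z axis and vertical below 0.1 rad and contact force between cartridge_a and the fingers below 0.05 N) or (horizontal distance between cartridge_b and pan below 0.015 m and z of cartridge_b in the frame of pan between -0.003 and 0.003 m and angle between cartridge_b's own z axis and vertical below 0.1 rad and contact force between cartridge_b and the fingers below 0.05 N)) and (value of joint beam above 0.08 rad or value of joint beam below -0.08 rad) and velocity of joint beam between -0.03 and 0.03 rad/s), for 0.2 s.
2. a cartridge stands in the port's cup, the cup is fully down, and the cartridge is held down on it with more than 14 N (z of cup in the frame of port below 0.0352 m and ((horizontal distance between cartridge_a and cup below 0.004 m and z of cartridge_a in the frame of cup below 0.002 m and angle between cartridge_a's own z axis and vertical below 0.08 rad and contact force between cartridge_a and cup above 14 N) or (horizontal distance between cartridge_b and cup below 0.004 m and z of cartridge_b in the frame of cup below 0.002 m and angle between cartridge_b's own z axis and vertical below 0.08 rad and contact force between cartridge_b and cup above 14 N))), for 0.3 s.
At the end, for the whole second after the job is handed in: One cartridge upright on the pan, within 15 mm of its centre, holding it down (beam > 0.08 rad); the other upright on the floor of the cup, the cup within 1.2 mm of its lower stop (cup origin < 35.2 mm over the port origin); both released and at rest (value of joint beam above 0.08 rad and z of cup in the frame of port below 0.0352 m and ((horizontal distance between cartridge_a and pan below 0.015 m and z of cartridge_a in the frame of pan between -0.003 and 0.003 m and angle between cartridge_a's own z axis and vertical below 0.1 rad and horizontal distance between cartridge_b and cup below 0.004 m and z of cartridge_b in the frame of cup below 0.002 m and angle between cartridge_b's own z axis and vertical below 0.08 rad) or (horizontal distance between cartridge_b and pan below 0.015 m and z of cartridge_b in the frame of pan between -0.003 and 0.003 m and angle between cartridge_b's own z axis and vertical below 0.1 rad and horizontal distance between cartridge_a and cup below 0.004 m and z of cartridge_a in the frame of cup below 0.002 m and angle between cartridge_a's own z axis and vertical below 0.08 rad)) and linear speed of each of cartridge_a, cartridge_b below 0.02 m/s and contact force between each of cartridge_a, cartridge_b and the fingers below 0.05 N); the robot touches nothing.
It fails at once if the pan is pushed with more than 20 N (contact force between pan and anything else above 20 N).
It fails at once if the port's cup is pushed with more than 27 N (contact force between cup and anything else above 27 N).
It fails at once if a cartridge is tipped over (angle between any of cartridge_a, cartridge_b's own z axis and vertical above 0.5 rad).
It fails at once if a bystander is moved by more than 3 cm (distance of any of culture_plate, loose_tube, plate_stack from where it was at the start of the episode above 0.03 m).
It also fails if it takes over 72 s, if anything falls off the work surface, if the arm or the gripper's body presses on something with over 40 N, if the wrist force passes 120 N, or if a joint passes its speed limit or range.

## Robot

A 6-joint arm with a two-finger parallel gripper is mounted at the origin on a cart in front of the work surface, level with it; the furniture and walls round the work are solid. World frame = base frame: x ahead of the robot, y to its left, z up, the work surface at z = 0. Lengths are in mm, angles in degrees, forces in N, time in s.
With the tool pointing down it reaches from about 350 to 850 mm from the base axis. Payload 8.1 kg.
Tool frame: the origin (TCP) lies midway between the tips of the shut fingers; the grasp point (between the pads) lies 19 mm behind it; x points along the fingers, y is the direction in which the jaws open and shut, and the axes are right-handed (so a half turn about x gives the same grasp; the last joint's range is limited). The gripper opens to 85 mm and grips with 20 to 120 N. Pads are 22 mm wide; open, the fingers measure 114 mm over their backs; the gripper's body (76 mm by 85 mm) begins 54 mm behind the grasp point. The pads swing forward as they close: fully open they stand 13 mm farther back than shut.
Start: joints at [-68.434, 7.471, 85.268, -0, 87.261, -4.893], TCP at [267.356, -537.146, 231.292] pointing down, gripper open.
Joint ranges: [-169.43, 169.43], [-51.17, 129.36], [1.28, 143.12], [-76.62, 256.62], [0, 156.53], [-152.29, 152.29]. Speed limits (degrees/s): [136.94, 136.94, 159.86, 180, 180, 180].

## Interface

Orientations are given as [roll, pitch, yaw] about the fixed x, y, z axes, in that order (R = Rz(yaw) Ry(pitch) Rx(roll)).
In Python, from bench import r gives the robot as it stands.
- The arm moves only by the tool move_arm, never from a script. Its argument "deltas" is a list of rows, each a list of 2 entries, a list of its own where there are three numbers: the shift along the tool's x, y, z in mm, then the turn about the tool's x in degrees. A call has 1 to 12 rows; each row is the pose to reach, as a shift and turn from the pose measured when the call began, along the tool's axes at that moment; what a row does not reach only later rows make up. A row lasts 1/8 s, in which the tool goes at most 62.5 mm and 10.7 degrees, less where a joint would pass 70% of its speed; a pose out of reach is approached as far as the arm can. A call with a gripper value outside its range is refused whole. "jaw" is the opening, from -1 (shut) to 1 (fully open), set as the call begins (left out, the last holds). The fingers move at their own pace and stop on an object; "squeeze" is the grip in N (left out, the last holds). Time passes only in rows, so rows that repeat a pose let the fingers close. It gives the time, the measured TCP pose, the force and the opening at its end, in the units of the state.
- r.sense(): the state, without advancing time (a new reading comes with each control period).
- r.snapshot(name): name is "scene" or "top" or "wrist"; returns (picture, depth): 420x560x3 uint8, red, green, blue; 420x560 float32, mm along the optical axis (not along the pixel's ray), 0 where there is no reading.
- r.get_calibration(name): a dict with "fovy" (degrees; the focal length in pixels is half the picture's height over the tangent of half this angle, whatever the lens; pixels are square), "cx", "cy" (the principal point, pixels), "position" and "attitude" of the camera in the world; the wrist camera has in their place "tool_from_camera" (4x4, takes a point from camera to tool coordinates, whose origin is the TCP and whose axes are the tool frame's). Camera axes: x right, y down, z forward; pixel columns grow to the right and rows downward; lengths in mm; the calibration is good to about 2 mm. The wrist camera is an equidistant fisheye: a pixel r from the principal point sees the ray r / f radians off the axis. A picture is of the moment at which its call begins: read the wrist's pose just before it. get_calibration takes no time and is no camera call.
- r.hand_in(): hands the job in, once; it reports no verdict.
The state is a dict: "time": time; "joint_pos": joint angles; "qd": joint speeds; "joint_efforts": joint torques, N m; "tool_pos": TCP position; "tcp_rot": TCP orientation; "ft_force": force on the tool from outside, world axes, zero at the start; "wrist_torque": the same for the moment, N m; "finger_gap": finger opening in mm.
Only numpy, scipy, OpenCV 4.12 (cv2) and the standard library are available. Lean on these libraries where they do the work, as an engineer would, in place of code of your own. Each camera call takes 0.05 s, during which the arm holds its last target. There are 200 camera calls.

## Working session

There is one attempt and no reset: what is moved stays moved. The work goes in short steps, Python scripts to look and compute and a tool call to move; the robot and the scene stay as the last step left them, time stands still between calls to the robot, and variables do not carry over. Pictures are saved under pics/ and viewed, about 8 in all and at most 12, crops included, and the job is handed in when it is done.

Besides the shell and the picture viewer there is one more tool, called after "Request:" as name([rows], argument=value, ...), one row to a line, values as JSON. move_arm: Moves the arm, as the interface text tells. Its arguments: {"type":"object","properties":{"deltas":{"type":"array","items":{"type":"array"}},"jaw":{"type":"number"},"squeeze":{"type":"number"}},"required":["deltas"]}

```bash
mkdir -p pics; cat > h.py <<'E'
import numpy as np, cv2
from bench import r
from scipy.spatial.transform import Rotation as R
def att(c):
    a=np.array(c["attitude"],float)
    if a.shape==(3,3): return a
    if a.size==4: print("quat?",a)
    return R.from_euler('xyz',a,degrees=True).as_matrix()
def f(c,h=420): return h/2/np.tan(np.radians(c["fovy"])/2)
def cloud(name,d):
    c=r.get_calibration(name); v,u=np.mgrid[:420,:560]
    p=np.stack([(u-c["cx"])/f(c)*d,(v-c["cy"])/f(c)*d,d],-1)
    return p@att(c).T+np.array(c["position"])
def save(n,im): cv2.imwrite(f"pics/{n}.png",im[...,::-1])
E
python3 - <<'E'
from h import *
print(r.sense())
for n in("scene","top","wrist"): print(n,r.get_calibration(n))
o=[]
for n in("scene","top"):
    im,d=r.snapshot(n); np.savez(f"{n}0.npz",im=im,d=d); save(n+"0",im)
E
```

```text
{'time': 0.0, 'joint_pos': array([-6.84319751e+01,  7.51488178e+00,  8.53324398e+01,  3.51557787e-04,
        8.72613473e+01, -4.89493831e+00]), 'qd': array([-0.00057533, -0.06736811,  0.0448191 ,  0.13175131, -0.08149343,
       -0.17826831]), 'joint_efforts': array([-2.65767732e-03, -5.69401753e+01, -5.00562394e+01, -5.55778570e-04,
        1.47887907e-02, -1.91029017e-05]), 'tool_pos': array([ 267.16489978, -536.59749814,  230.21650652]), 'tcp_rot': array([-95.08006811,  89.89133053, 111.38287801]), 'ft_force': array([ 0.03165305,  0.62228245, -0.08222148]), 'wrist_torque': array([ 0.08088191,  0.04683243, -0.04073415]), 'finger_gap': 85.61918051068061}
scene {'fovy': 48.912505200339204, 'cx': 282.7153288887418, 'cy': 212.40843600339787, 'position': array([-39.95072622, 840.66173226, 943.31440221]), 'attitude': array([-128.91834042,   -0.60174786, -144.53126685])}
top {'fovy': 50.2114071994312, 'cx': 282.4637177303518, 'cy': 212.34193007867586, 'position': array([ 411.05782228,  -41.25381174, 1294.49046472]), 'attitude': array([-173.56030306,    0.41332316,  -88.48614076])}
wrist {'fovy': 65.70646984690485, 'cx': 280.3528783676803, 'cy': 211.94402051516818, 'tool_from_camera': array([[ 2.85855929e-04, -3.09050439e-01,  9.51045606e-01,
        -1.42013230e+02],
       [ 9.99999937e-01, -1.12329365e-04, -3.37072532e-04,
        -8.34069697e-02],
       [ 2.11002763e-04,  9.51045642e-01,  3.09050387e-01,
        -7.89589672e+01],
       [ 0.00000000e+00,  0.00000000e+00,  0.00000000e+00,
         1.00000000e+00]])}
```

View pics/scene0.png

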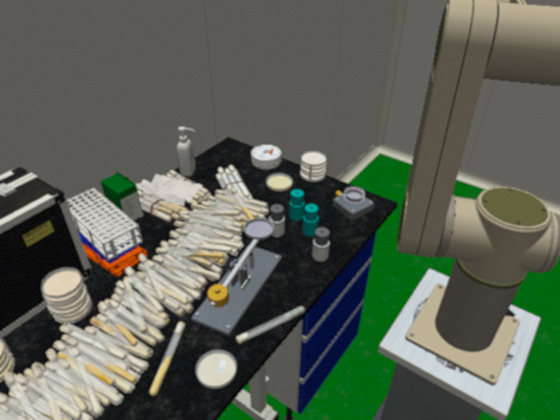

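View pics/top0.png

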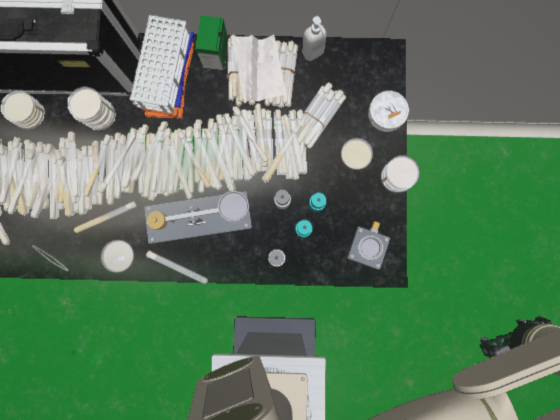

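Candidates in the top view: grey cartridges at (283,198) and (277,258), turquoise look-alikes at (318,201) and (304,228). I choose the two grey ones. The pan is at (234,207) with the counterweight at (156,220), and the port cup is at (370,247). Next I measure and check the choice in a close crop.

```bash
python3 - <<'E'
from h import *
P={}
for n in("scene","top"):
    z=np.load(n+"0.npz"); P[n]=(z["im"],cloud(n,z["d"]))
im,p=P["top"]
save("crop0",cv2.resize(im[170:290,130:420],None,fx=2.7,fy=2.7,interpolation=cv2.INTER_CUBIC))
print("bench z",np.median(p[265:280,300:340,2]), "scene", np.median(P["scene"][1][250:260,345:352,2]))
def circ(n,u,v,w,z0,z1):
    im,p=P[n]; q=p[v-w:v+w,u-w:u+w].reshape(-1,3); q=q[(q[:,2]>z0)&(q[:,2]<z1)]
    if len(q)<5: print(n,u,v,"few");return
    c,rad=cv2.minEnclosingCircle(q[:,:2].astype(np.float32))
    print(n,(u,v),len(q),"mec",np.round(c,1),round(rad,1),"mean",np.round(q.mean(0),1),"zmax",np.percentile(q[:,2],[5,50,95]).round(1))
for n,u,v in(("top",283,198),("top",277,258),("scene",278,218),("scene",321,240),("top",318,201),("top",304,228),("scene",297,205),("scene",311,220)): circ(n,u,v,16,86,105)
circ("top",234,207,22,100,140);circ("scene",258,230,20,100,140)
circ("top",370,247,18,38,75);circ("scene",354,195,18,38,75)
circ("top",370,247,30,20,36);circ("top",222,207,80,130,200);circ("scene",240,262,40,135,220)
circ("top",400,174,25,60,95)
E
```

```text
bench z 0.3799808107978606 scene -0.6504854748916387
top (283, 198) 172 mec [589. -26.] 20.1 mean [588.6 -26.6  95.3] zmax [91.6 95.4 99.2]
top (277, 258) 171 mec [425.  -15.2] 19.8 mean [424.9 -15.3  95.6] zmax [92.2 95.6 99.3]
scene (278, 218) 112 mec [589.1 -25.9] 22.6 mean [588.1 -23.6  93.3] zmax [87.3 93.6 96.9]
scene (321, 240) 131 mec [425.4 -14.3] 20.7 mean [424.3 -11.7  93.3] zmax [87.9 93.6 96.8]
top (318, 201) 171 mec [ 583.  -124.9] 19.8 mean [ 582.5 -124.7   95. ] zmax [90.2 95.4 98.9]
top (304, 228) 175 mec [507.9 -88. ] 19.8 mean [507.7 -88.   95.4] zmax [91.  95.6 99.3]
scene (297, 205) 188 mec [557.6 -85.9] 63.8 mean [553.7 -99.2  93.3] zmax [87.4 93.9 97.1]
scene (311, 220) 200 mec [468.7 -53.1] 73.3 mean [471.4 -53.2  93.8] zmax [89.1 94.  96.8]
top (234, 207) 744 mec [556.1 107. ] 46.0 mean [557.2 102.4 119.4] zmax [114.4 118.5 127.4]
scene (258, 230) 523 mec [556.9 101. ] 43.2 mean [559.4  99.1 118.8] zmax [114.  117.8 126. ]
top (370, 247) 491 mec [ 459.8 -273.1] 33.5 mean [ 459.8 -273.5   50.4] zmax [41.5 47.  62.9]
scene (354, 195) 295 mec [ 461.9 -272.7] 35.0 mean [ 461.4 -274.4   49.8] zmax [41.5 47.4 61.3]
top (370, 247) 716 mec [ 465.8 -275.7] 70.1 mean [ 462.2 -270.5   28.3] zmax [23.4 28.4 32.8]
top (222, 207) 6 mec [556.5 101.7] 39.0 mean [542.6 109.2 130.9] zmax [130.  130.5 132.1]
scene 240 262 few
top (400, 174) 908 mec [ 669.6 -357.3] 47.3 mean [ 668.3 -356.1   76. ] zmax [71.1 76.4 80.2]
```

View pics/crop0.png

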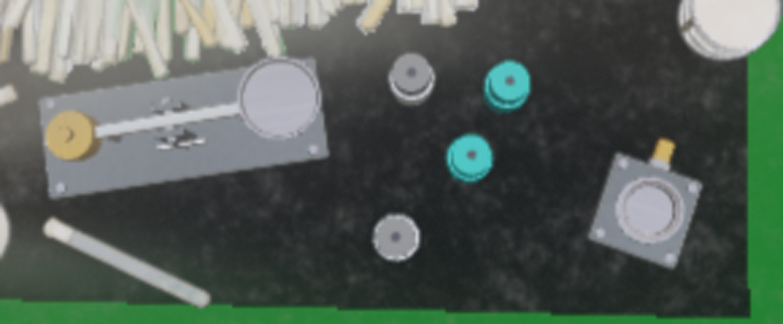

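The crop confirms it: two grey-capped cartridges (crop 411,75 and 395,238), two turquoise ones to leave alone, the pan at crop (278,97) and the cup at (650,208). I start with the near grey one.

```bash
cat >> h.py <<'E'
def go(x,y,z):
    s=r.sense(); M=R.from_euler('xyz',s["tcp_rot"],degrees=True).as_matrix()
    print((M.T@(np.array([x,y,z])-s["tool_pos"])).round(1))
def st():
    s=r.sense(); M=R.from_euler('xyz',s["tcp_rot"],degrees=True).as_matrix()
    print("t",round(s["time"],2),"tcp",s["tool_pos"].round(1),"F",s["ft_force"].round(2),"gap",round(s["finger_gap"],1),"j6",s["joint_pos"].round(0)[5]);print(M.round(3))
E
python3 -c "
from h import *
st();go(425,-15,150);go(425,-15,57)"
```

```text
t 0.1 tcp [ 267.1 -536.7  230.3] F [-0.26  0.65 -0.86] gap 85.6 j6 -5.0
[[-0.001  0.446 -0.895]
 [ 0.002 -0.895 -0.446]
 [-1.    -0.002 -0.   ]]
[  81.  -396.6 -373.7]
[ 174.  -396.4 -373.7]
```

Request:
move_arm([
  [[0,-45,-42],0],
  [[10,-90,-84],0],
  [[20,-135,-126],0],
  [[30,-180,-168],0],
  [[40,-225,-210],0],
  [[50,-270,-252],0],
  [[60,-315,-295],0],
  [[60,-360,-337],0],
  [[60,-396,-374],0],
  [[60,-396,-374],0],
  [[60,-396,-374],0],
], jaw=1)

```text
time: 1.48
tool_pos: [425.2, -15.4, 170.7]
tcp_rot: [-66.3, 89.9, 140.2]
ft_force: [0.3, -0.8, -0.4]
finger_gap: 85.1
```

```bash
python3 - <<'E'
from h import *
st();go(425,-15,57)
im,d=r.snapshot("wrist");save("w1",im);np.savez("w1.npz",im=im,d=d)
E
```

```text
t 1.48 tcp [425.2 -15.4 170.7] F [ 0.26 -0.85 -0.39] gap 85.1 j6 54.0
[[-0.001  0.447 -0.895]
 [ 0.001 -0.895 -0.447]
 [-1.    -0.002  0.001]]
[ 1.137e+02 -3.000e-01 -1.000e-01]
```

View pics/w1.png

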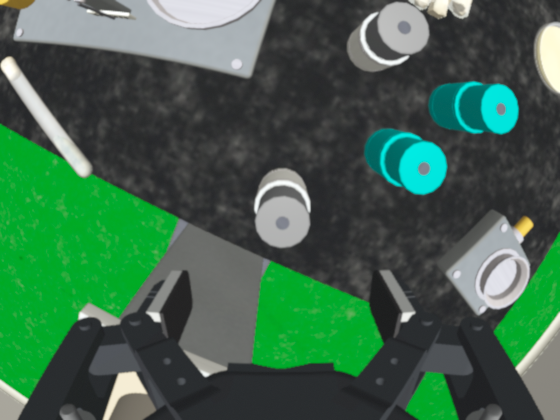

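Wrist view: the cap top is at (282,222), centred between the open fingers. The far grey cartridge is at (403,28), the turquoise ones at (500,108) and (425,166), and the cup at (502,278). I check the positions with wrist depth.

```bash
cat >> h.py <<'E'
def wcloud(d,s):
    c=r.get_calibration("wrist"); v,u=np.mgrid[:420,:560]; a=u-c["cx"];b=v-c["cy"]; q=np.hypot(a,b)+1e-9; th=q/f(c)
    ray=np.stack([np.tan(th)*a/q,np.tan(th)*b/q,np.ones_like(q)],-1)*d[...,None]
    T=c["tool_from_camera"]; M=R.from_euler('xyz',s["tcp_rot"],degrees=True).as_matrix()
    return (ray@T[:3,:3].T+T[:3,3])@M.T+s["tool_pos"]
def fit(p,u,v,w,z0,z1):
    q=p[max(v-w,0):v+w,max(u-w,0):u+w].reshape(-1,3);q=q[(q[:,2]>z0)&(q[:,2]<z1)]
    if len(q)<5: print((u,v),"few");return
    c,rad=cv2.minEnclosingCircle(q[:,:2].astype(np.float32))
    print((u,v),len(q),"mec",np.round(c,1),round(rad,1),"z",np.percentile(q[:,2],[2,25,50,75,98]).round(1))
E
python3 - <<'E'
from h import *
z=np.load("w1.npz");s=r.sense();p=wcloud(z["d"],s)
print("bench",np.median(p[100:130,200:240,2]))
fit(p,282,222,35,91,105);fit(p,403,28,35,91,105);fit(p,502,278,40,55,70);fit(p,502,278,30,35,52)
E
```

```text
bench -0.4804021861868506
(282, 222) 2262 mec [426.2 -16.6] 19.9 z [92.4 93.9 94.4 94.8 95.7]
(403, 28) 2153 mec [589.8 -28.1] 20.2 z [92.4 93.9 94.4 95.  96.1]
(502, 278) 714 mec [ 458.6 -275. ] 34.1 z [55.2 57.3 59.5 60.6 61.7]
(502, 278) 1531 mec [ 459.6 -273.7] 33.9 z [41.2 43.1 43.9 45.2 51.4]
```

Request:
move_arm([
  [[40,0.8,0],0],
  [[80,0.8,0],0],
  [[108,0.8,0],0],
  [[113,0.8,0],0],
  [[113,0.8,0],0],
])

```text
time: 2.15
tool_pos: [425.5, -17.5, 58.3]
tcp_rot: [-71.4, 89.9, 134.9]
ft_force: [0.5, -0.8, 0.1]
finger_gap: 85.2
```

Request:
move_arm([
  [[0,0,0],0],
  [[0,0,0],0],
  [[0,0,0],0],
  [[0,0,0],0],
  [[0,0,0],0],
  [[0,0,0],0],
], jaw=-1, squeeze=50)

```text
time: 2.9
tool_pos: [426.3, -17.4, 59.4]
tcp_rot: [-138.6, 89.9, 67.8]
ft_force: [-1.5, 0.5, 5.9]
finger_gap: 38.9
```

Request:
move_arm([
  [[-10,0,0],0],
  [[-40,0,0],0],
  [[-90,0,0],0],
  [[-150,0,0],0],
  [[-155,0,0],0],
  [[-155,0,0],0],
  [[-155,0,0],0],
])

```text
time: 3.78
tool_pos: [424.9, -17.3, 212.2]
tcp_rot: [-52.2, 89.8, 154.1]
ft_force: [-0.3, 0.1, -5.4]
finger_gap: 38.3
```

```bash
python3 - <<'E'
from h import *
F=[]
for i in range(3):
    s=r.sense();F.append(s["ft_force"]);im,d=r.snapshot("wrist")
print(np.round(F,2)); st()
p=wcloud(d,s);np.savez("w2.npz",im=im,d=d);save("w2",im)
go(556.5,102,187)
E
```

```text
[[-0.26  0.07 -5.41]
 [-0.49 -0.24 -6.05]
 [ 0.02 -1.11 -4.74]]
t 3.92 tcp [425.3 -17.4 212.7] F [ 0.3  -0.32 -4.03] gap 38.9 j6 54.0
[[-0.003  0.444 -0.896]
 [ 0.002 -0.896 -0.444]
 [-1.    -0.003  0.002]]
[  25.6  -48.6 -170.6]
```

View pics/w2.png

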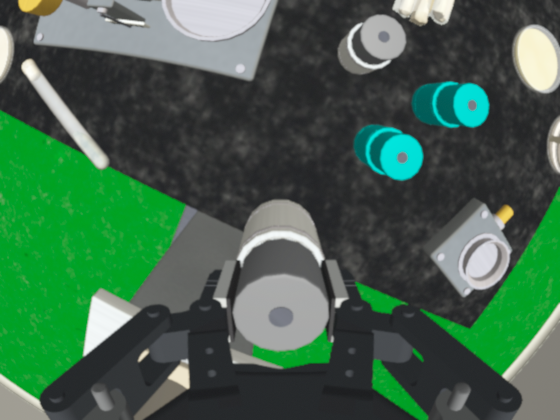

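The cartridge is held upright in the fingers (cap top at 282,300) and reads about 5 N, so it is probably the heavy one. I measure the cap height in the hand.

```bash
python3 - <<'E'
from h import *
z=np.load("w2.npz");s=r.sense();p=wcloud(z["d"],s)
fit(p,282,300,40,s["tool_pos"][2]+25,s["tool_pos"][2]+50)
fit(p,215,5,55,108,140)
z=np.load("top0.npz");p=cloud("top",z["d"]);im=z["im"]
# pan centre from rim outline by colour vs base: fit ellipse of z>108 mask
m=((p[...,2]>110)&(p[...,2]<135)).astype(np.uint8);m[:, :214]=0;m[:, 260:]=0;m[:180]=0;m[235:]=0
m=cv2.morphologyEx(m,cv2.MORPH_OPEN,np.ones((7,7),np.uint8))
c=max(cv2.findContours(m,0,1)[0],key=cv2.contourArea);e=cv2.fitEllipse(c);print(e)
from h import f as ff
k=r.get_calibration("top");u,v=e[0];ray=att(k)@np.array([(u-k["cx"])/ff(k),(v-k["cy"])/ff(k),1])
print(k["position"]+ray*((126-k["position"][2])/ray[2]))
E
```

```text
(282, 300) 5665 mec [426.1 -17. ] 20.1 z [239.2 247.  247.5 248.  248.8]
(215, 5) 3435 mec [549.4  97.1] 39.5 z [115.4 116.5 117.2 118.4 126.6]
((232.46868896484375, 205.6423797607422), (28.699325561523438, 30.093507766723633), 35.8902587890625)
[557.04017292 102.59021496 126.        ]
```

Request:
move_arm([
  [[0,-12,-42],0],
  [[0,-24,-84],0],
  [[0,-36,-126],0],
  [[3,-46,-160],0],
  [[10,-48.5,-170.5],0],
  [[14,-48.5,-170.5],0],
  [[14,-48.5,-170.5],0],
  [[14,-48.5,-170.5],0],
])

```text
time: 4.92
tool_pos: [556.0, 101.1, 198.8]
tcp_rot: [-54.8, 89.8, 151.5]
ft_force: [-0.5, 0.1, -4.6]
finger_gap: 38.8
```

```bash
python3 - <<'E'
from h import *
s=r.sense();im,d=r.snapshot("wrist");p=wcloud(d,s);st()
F=[]
for i in range(3):
    r.snapshot("wrist");F.append(r.sense()["ft_force"][2])
print(F)
fit(p,282,300,40,s["tool_pos"][2]+25,s["tool_pos"][2]+50)
save("w3",im)
fit(p,282,220,60,112,135)
go(557,102,180)
E
```

```text
t 4.97 tcp [556.3 101.2 199. ] F [ 0.23 -0.11 -4.94] gap 38.7 j6 69.0
[[-0.002  0.443 -0.896]
 [ 0.002 -0.896 -0.443]
 [-1.    -0.002  0.001]]
[np.float64(-4.976540641690182), np.float64(-3.782717817919817), np.float64(-5.038335227184721)]
(282, 300) 5648 mec [556.7 101.4] 20.0 z [225.3 232.8 233.4 233.9 234.7]
(282, 220) 5157 mec [557.4 100.6] 40.8 z [115.2 116.2 116.8 121.5 126.2]
[19.  -0.2 -0.7]
```

View pics/w3.png

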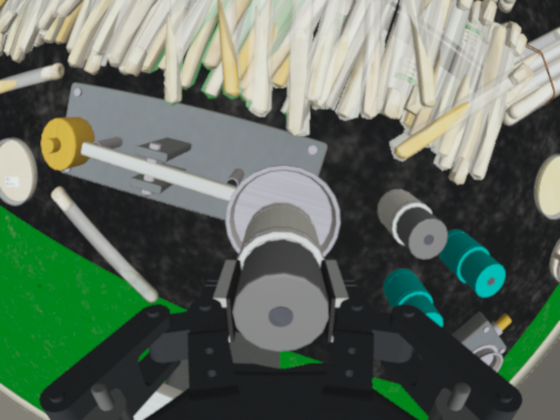

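Request:
move_arm([
  [[10,0,-0.7],0],
  [[18,0,-0.7],0],
  [[20,0,-0.7],0],
  [[22,0,-0.7],0],
  [[24,0,-0.7],0],
  [[26,0,-0.7],0],
  [[28,0,-0.7],0],
  [[30,0,-0.7],0],
  [[30,0,-0.7],0],
])

```text
time: 6.25
tool_pos: [557.4, 101.8, 169.1]
tcp_rot: [-81.2, 89.9, 125.2]
ft_force: [1.8, -1.2, -0.8]
finger_gap: 39.0
```

```bash
python3 - <<'E'
from h import *
F=[]
for i in range(4):
    F.append(r.sense()["ft_force"][2]);s=r.sense();im,d=r.snapshot("wrist")
print(np.round(F,2));p=wcloud(d,s);st()
fit(p,282,300,40,s["tool_pos"][2]+25,s["tool_pos"][2]+50)
fit(p,282,220,60,80,135)
E
```

```text
[-0.83 -0.04 -0.41 -0.5 ]
t 6.45 tcp [557.3 101.9 169.3] F [ 1.65 -1.66 -0.26] gap 38.9 j6 69.0
[[-0.001  0.444 -0.896]
 [ 0.002 -0.896 -0.444]
 [-1.    -0.002  0.   ]]
(282, 300) 5655 mec [557.7 102. ] 20.1 z [195.8 203.3 203.9 204.4 205.2]
(282, 220) 5665 mec [556.5 103.3] 45.5 z [ 90.7 108.6 109.3 116.8 131.6]
```

Request:
move_arm([
  [[2,0,0],0],
  [[4,0,0],0],
  [[6,0,0],0],
  [[8,0,0],0],
  [[10,0,0],0],
  [[12,0,0],0],
  [[14,0,0],0],
  [[14,0,0],0],
])

```text
time: 7.45
tool_pos: [557.1, 102.0, 154.9]
tcp_rot: [-72.9, 89.9, 133.4]
ft_force: [0.5, -1.5, -1.3]
finger_gap: 39.0
```

Request:
move_arm([
  [[0,0,0],0],
  [[0,0,0],0],
  [[0,0,0],0],
  [[0,0,0],0],
  [[0,0,0],0],
  [[0,0,0],0],
], jaw=1)

```text
time: 8.2
tool_pos: [557.1, 102.0, 155.0]
tcp_rot: [-75.3, 89.9, 131.0]
ft_force: [-0.2, 0.3, 0.5]
finger_gap: 85.4
```

Request:
move_arm([
  [[-20,0,0],0],
  [[-60,0,0],0],
  [[-100,0,0],0],
  [[-100,0,0],0],
  [[-100,0,0],0],
  [[-100,0,0],0],
  [[-100,0,0],0],
  [[-100,0,0],0],
])

```text
time: 9.2
tool_pos: [557.0, 101.8, 254.2]
tcp_rot: [-57.0, 89.8, 149.3]
ft_force: [-1.0, -0.3, -0.3]
finger_gap: 85.5
```

```bash
python3 - <<'E'
from h import *
st();s=r.sense();im,d=r.snapshot("wrist");p=wcloud(d,s);save("w4",im)
fit(p,282,230,60,180,195);fit(p,282,220,75,82,105)
go(589.5,-27,200)
E
```

```text
t 9.2 tcp [557.  101.8 254.2] F [-0.95 -0.34 -0.32] gap 85.5 j6 69.0
[[-0.003  0.444 -0.896]
 [ 0.002 -0.896 -0.444]
 [-1.    -0.003  0.002]]
(282, 230) 2397 mec [556.  101.2] 19.9 z [182.2 184.4 184.9 185.4 186.2]
(282, 220) 2787 mec [556.4 117.2] 62.5 z [ 82.6  89.9  90.7  97.6 100.9]
[ 54.1 130.   28. ]
```

View pics/w4.png

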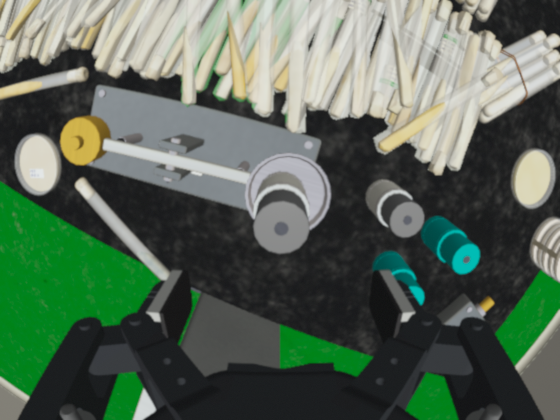

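The pan is down at z 91 with the cartridge standing centred on it (cap at 282,228) and released, so this is the heavy one. Next is the light one, at (403,215) in this view.

Request:
move_arm([
  [[10,45,10],0],
  [[30,90,20],0],
  [[54,130,28],0],
  [[90,130,28],0],
  [[100,130,28],0],
  [[100,130,28],0],
  [[100,130,28],0],
])

```text
time: 10.12
tool_pos: [590.4, -26.5, 156.0]
tcp_rot: [-113.8, 89.9, 92.6]
ft_force: [0.2, -0.2, -0.3]
finger_gap: 85.6
```

```bash
python3 - <<'E'
from h import *
s=r.sense();im,d=r.snapshot("wrist");p=wcloud(d,s);st()
fit(p,282,230,50,91,105);go(589.5,-27,58)
E
```

```text
t 10.18 tcp [590.5 -26.6 156.1] F [ 0.24 -0.1   0.18] gap 85.8 j6 56.0
[[ 0.     0.444 -0.896]
 [ 0.001 -0.896 -0.444]
 [-1.    -0.001 -0.001]]
(282, 230) 2526 mec [590.5 -27.5] 20.0 z [92.5 93.8 94.3 94.7 95.6]
[98.1  0.1  1.2]
```

Request:
move_arm([
  [[40,0.8,0.4],0],
  [[80,0.8,0.4],0],
  [[95,0.8,0.4],0],
  [[97.5,0.8,0.4],0],
  [[97.5,0.8,0.4],0],
])

```text
time: 10.8
tool_pos: [591.9, -27.4, 60.5]
tcp_rot: [172.5, 89.8, 18.9]
ft_force: [0.1, -0.1, 0.0]
finger_gap: 85.0
```

Request:
move_arm([
  [[0,0,0],0],
  [[0,0,0],0],
  [[0,0,0],0],
  [[0,0,0],0],
  [[0,0,0],0],
  [[0,0,0],0],
], jaw=-1, squeeze=80)

```text
time: 11.55
tool_pos: [592.6, -27.4, 61.7]
tcp_rot: [165.7, 89.7, 12.1]
ft_force: [-0.8, 1.6, 5.8]
finger_gap: 38.7
```

Request:
move_arm([
  [[-10,0,0],0],
  [[-40,0,0],0],
  [[-90,0,0],0],
  [[-150,0,0],0],
  [[-155,0,0],0],
  [[-155,0,0],0],
])

```text
time: 12.3
tool_pos: [591.9, -27.5, 217.0]
tcp_rot: [163.4, 89.7, 9.8]
ft_force: [-0.8, 0.2, -2.0]
finger_gap: 38.3
```

```bash
python3 - <<'E'
from h import *
F=[]
for i in range(3):
    s=r.sense();F.append(s["ft_force"][2]);im,d=r.snapshot("wrist")
print(np.round(F,2));p=wcloud(d,s);st()
fit(p,282,300,40,s["tool_pos"][2]+25,s["tool_pos"][2]+50)
go(459.5,-273.5,200)
E
```

```text
[-2.01 -2.76 -2.49]
t 12.45 tcp [590.5 -27.4 214.1] F [-0.07  0.29 -2.28] gap 38.2 j6 56.0
[[ 0.     0.445 -0.896]
 [ 0.002 -0.896 -0.445]
 [-1.    -0.001 -0.001]]
(282, 300) 5296 mec [589.6 -28.3] 20.1 z [240.7 246.5 247.  247.5 248.3]
[ 13.7 162.2 226.8]
```

Request:
move_arm([
  [[0,32,45],0],
  [[0,65,90],0],
  [[0,97,136],0],
  [[0,130,181],0],
  [[0,150,212],0],
  [[10,160,225],0],
  [[14,162.2,226.8],0],
  [[14,162.2,226.8],0],
  [[14,162.2,226.8],0],
])

```text
time: 13.58
tool_pos: [460.1, -272.4, 199.6]
tcp_rot: [-122.3, 89.9, 84.2]
ft_force: [-0.1, 0.2, -1.3]
finger_gap: 38.2
```

```bash
python3 - <<'E'
from h import *
s=r.sense();im,d=r.snapshot("wrist");p=wcloud(d,s);st();save("w5",im);np.savez("w5.npz",im=im,d=d,tp=s["tool_pos"],tr=s["tcp_rot"])
fit(p,282,300,40,s["tool_pos"][2]+25,s["tool_pos"][2]+45)
q=p[130:300,180:400].reshape(-1,3)
q=q[(q[:,2]>20)&(q[:,2]<80)];print(np.histogram(q[:,2],bins=range(20,80,2)))
im,d=r.snapshot("top");p=cloud("top",d);save("t5",im[180:300,310:430])
E
```

```text
t 13.62 tcp [ 460.2 -272.5  199.8] F [-0.23 -0.23 -2.39] gap 38.2 j6 27.0
[[ 0.001  0.446 -0.895]
 [ 0.002 -0.895 -0.446]
 [-1.    -0.001 -0.001]]
(282, 300) 5299 mec [ 459.  -272.9] 19.8 z [225.8 231.7 232.2 232.6 233.5]
(array([ 211,  133,  238, 1864, 1501,  206,   12,    0,    0,    0,   51,
       1142,  572,   19,   14,   12,   46,  172,  172,  272,  421,   12,
          0,    0,    0,    0,    0,    0,    0]), array([20, 22, 24, 26, 28, 30, 32, 34, 36, 38, 40, 42, 44, 46, 48, 50, 52,
       54, 56, 58, 60, 62, 64, 66, 68, 70, 72, 74, 76, 78]))
```

View pics/w5.png

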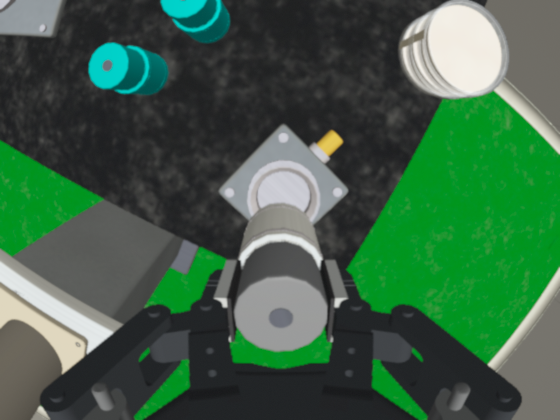

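The light cartridge is held above the cup (cup mouth visible near (283,190)), well aligned. I fit the cup's rim circle and the cap in this same view, so I get a relative offset.

```bash
cat >> h.py <<'E'
from scipy.optimize import least_squares
def cfit(q,r0=None):
    c0=np.median(q,0)
    g=(lambda x:np.hypot(*(q-x[:2]).T)-r0) if r0 else (lambda x:np.hypot(*(q-x[:2]).T)-x[2])
    o=least_squares(g,[*c0,34],loss="soft_l1",f_scale=1.0);return o.x.round(2),np.abs(o.fun).mean().round(2)
E
python3 - <<'E'
from h import *
z=np.load("w5.npz");p=wcloud(z["d"],dict(tool_pos=z["tp"],tcp_rot=z["tr"]))
w=p[140:260,200:370]
for lo,hi in((58,60),(60,61),(61,64)):
    q=w[(w[...,2]>lo)&(w[...,2]<hi)];print(lo,len(q),cfit(q[:,:2]))
# outer silhouette of rim: boundary of z>56 mask, convex hull
m=(w[...,2]>56)&(w[...,2]<64);q=w[m][:,:2].astype(np.float32);h=cv2.convexHull(q)[:,0]
d=np.hypot(*(h-[459.5,-273.5]).T);print(len(h),cfit(h[d>30]))
# floor boundary
m=((w[...,2]>41)&(w[...,2]<47));q=w[m][:,:2].astype(np.float32);h=cv2.convexHull(q)[:,0];print("floor",cfit(h,24.5),h.round(0).tolist())
c=p[255:350,230:335];k=c[(c[...,2]>230)&(c[...,2]<235)][:,:2].astype(np.float32);h=cv2.convexHull(k)[:,0];print("cap",cfit(h,20.0),cfit(h))
# body edges of cartridge (near bottom): bottom rim visible points
b=p[200:240,230:335];b=b[(b[...,2]>135)&(b[...,2]<165)];print("body",len(b),cfit(b[:,:2],23.0),cfit(b[:,:2]),b[:,2].min())
E
```

```text
58 272 (array([ 459.86, -275.19,   29.46]), np.float64(0.96))
60 277 (array([ 460.15, -274.93,   31.07]), np.float64(0.87))
61 156 (array([ 460.12, -274.86,   31.38]), np.float64(0.66))
31 (array([ 460.23, -274.93,   32.62]), np.float64(0.17))
floor (array([ 470.08, -271.64,   34.  ]), np.float64(4.29)) [[494.0, -276.0], [494.0, -273.0], [493.0, -266.0], [488.0, -255.0], [483.0, -251.0], [481.0, -248.0], [473.0, -243.0], [465.0, -242.0], [462.0, -241.0], [457.0, -242.0], [454.0, -242.0], [453.0, -242.0], [452.0, -243.0], [440.0, -260.0], [456.0, -299.0], [461.0, -300.0], [481.0, -301.0], [482.0, -301.0], [486.0, -297.0], [488.0, -295.0], [489.0, -293.0], [491.0, -289.0], [492.0, -287.0], [493.0, -283.0], [493.0, -282.0], [494.0, -278.0]]
cap (array([ 458.99, -274.22,   34.  ]), np.float64(1.22)) (array([ 458.98, -274.51,   20.51]), np.float64(1.21))
body 732 (array([ 494.92, -253.39,   34.  ]), np.float64(4.57)) (array([ 457.65, -272.85,   22.97]), np.float64(0.16)) 139.73163973448618
```

Request:
move_arm([
  [[20,2.7,-1],0],
  [[45,2.7,-1],0],
  [[58,2.7,-1],0],
  [[62,2.7,-1],0],
  [[62,2.7,-1],0],
  [[62,2.7,-1],0],
])

```text
time: 14.42
tool_pos: [462.9, -275.0, 139.0]
tcp_rot: [164.0, 89.9, 10.5]
ft_force: [0.2, -0.0, -2.6]
finger_gap: 38.2
```

```bash
cat > m.py <<'E'
from h import *
s=r.sense();im,d=r.snapshot("wrist");p=wcloud(d,s);st();save("w6",im)
T=s["tool_pos"][2]
fit(p,282,300,40,T+25,T+45)
w=p[120:290,180:390]
m=(w[...,2]>57)&(w[...,2]<64);q=w[m][:,:2].astype(np.float32);h=cv2.convexHull(q)[:,0]
d=np.hypot(*(h-[460.,-274.7]).T);print("rim",len(h),cfit(h[d>30]),cfit(h[d>30],32.6))
b=p[190:250,230:335]
for lo in(-57,-50,-40): 
    k=b[(b[...,2]>T+lo)&(b[...,2]<T+lo+12)][:,:2]; print("body",lo,len(k), cfit(k) if len(k)>20 else "")
k=b[(b[...,2]>T-60)&(b[...,2]<T-30)][:,:2]
o=least_squares(lambda x:np.hypot(*(k-x).T)-23,k.mean(0)-[15,7],loss="soft_l1");print("body r23",o.x,"bottom z",b[b[...,2]>66][:,2].min())
E
python3 m.py
```

```text
t 14.47 tcp [ 462.8 -275.   139. ] F [ 0.81  0.24 -1.89] gap 38.1 j6 27.0
[[ 0.002  0.446 -0.895]
 [ 0.    -0.895 -0.446]
 [-1.     0.001 -0.002]]
(282, 300) 5295 mec [ 461.3 -275.6] 20.2 z [165.3 171.1 171.6 172.1 172.8]
rim 33 (array([ 460.01, -275.08,   32.91]), np.float64(0.17)) (array([ 460.26, -274.97,   34.  ]), np.float64(0.29))
body -57 341 (array([ 460.51, -275.49,   22.98]), np.float64(0.19))
body -50 399 (array([ 460.56, -275.52,   22.91]), np.float64(0.18))
body -40 434 (array([ 460.54, -275.62,   22.93]), np.float64(0.16))
body r23 [ 460.47035988 -275.5806325 ] bottom z 79.14899129087254
```

View pics/w6.png

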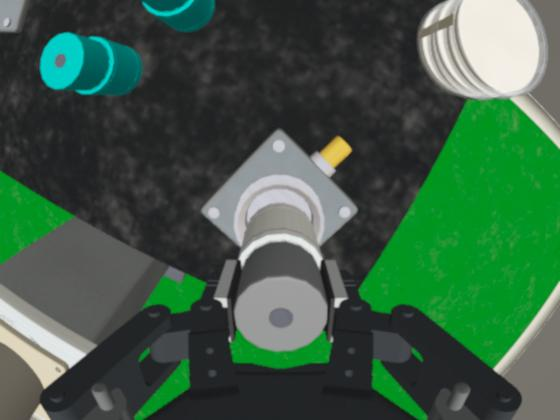

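The body centre (460.5,-275.5) and rim centre (460.1,-275.0) agree to under 1 mm. The picture also shows the cartridge over the cup mouth, so I lower it.

Request:
move_arm([
  [[6,-0.6,0.1],0],
  [[12,-0.6,0.1],0],
  [[15,-0.6,0.1],0],
  [[18,-0.6,0.1],0],
  [[21,-0.6,0.1],0],
  [[23,-0.6,0.1],0],
  [[25,-0.6,0.1],0],
  [[25,-0.6,0.1],0],
])

```text
time: 15.48
tool_pos: [462.5, -274.4, 113.8]
tcp_rot: [168.7, 89.9, 15.2]
ft_force: [0.4, -0.3, -1.9]
finger_gap: 38.4
```

```bash
python3 m.py
```

```text
t 15.53 tcp [ 462.5 -274.5  114. ] F [ 0.59 -0.44 -1.94] gap 38.3 j6 27.0
[[ 0.002  0.446 -0.895]
 [ 0.    -0.895 -0.446]
 [-1.     0.001 -0.002]]
(282, 300) 5286 mec [ 461.1 -275.1] 20.0 z [140.2 146.  146.5 146.9 147.8]
rim 31 (array([ 460.32, -274.57,   32.92]), np.float64(0.16)) (array([ 460.63, -274.5 ,   34.  ]), np.float64(0.26))
body -57 1631 (array([ 459.42, -275.2 ,   30.15]), np.float64(2.6))
body -50 399 (array([ 460.04, -274.98,   22.98]), np.float64(0.16))
body -40 435 (array([ 460.1 , -275.06,   22.94]), np.float64(0.18))
body r23 [ 462.42048031 -273.50861599] bottom z 66.08455369960112
```

Request:
move_arm([
  [[1,0,0],0],
  [[2,0,0],0],
  [[3,0,0],0],
  [[4,0,0],0],
  [[5,0,0],0],
  [[6,0,0],0],
  [[6,0,0],0],
])

```text
time: 16.4
tool_pos: [462.5, -274.4, 107.9]
tcp_rot: [169.9, 89.9, 16.3]
ft_force: [0.0, -0.1, -2.7]
finger_gap: 38.1
```

Request:
move_arm([
  [[0.5,0,0],0],
  [[1,0,0],0],
  [[1.5,0,0],0],
  [[2,0,0],0],
  [[2,0,0],0],
])

```text
time: 17.02
tool_pos: [462.5, -274.4, 106.1]
tcp_rot: [168.5, 89.9, 15.0]
ft_force: [-1.7, 0.3, 0.5]
finger_gap: 38.2
```

Request:
move_arm([
  [[0.5,0,0],0],
  [[1,0,0],0],
  [[1.5,0,0],0],
  [[2,0,0],0],
  [[2,0,0],0],
])

```text
time: 17.65
tool_pos: [462.6, -274.5, 104.6]
tcp_rot: [163.3, 89.9, 9.8]
ft_force: [-3.0, 2.7, 5.3]
finger_gap: 37.8
```

Request:
move_arm([
  [[0.5,0,0],0],
  [[1,0,0],0],
  [[1.5,0,0],0],
  [[2,0,0],0],
  [[2,0,0],0],
])

```text
time: 18.27
tool_pos: [462.6, -274.4, 102.8]
tcp_rot: [165.8, 89.9, 12.3]
ft_force: [-2.6, 1.9, 5.3]
finger_gap: 38.4
```

Request:
move_arm([
  [[0.5,-0.3,0],0],
  [[1,-0.3,0],0],
  [[1.5,-0.3,0],0],
  [[2,-0.3,0],0],
  [[2.5,-0.3,0],0],
  [[3,-0.3,0],0],
  [[3,-0.3,0],0],
])

```text
time: 19.15
tool_pos: [462.6, -274.4, 100.2]
tcp_rot: [153.4, 89.9, -0.1]
ft_force: [-2.9, 0.8, 4.6]
finger_gap: 38.3
```

Request:
move_arm([
  [[0.3,0,0],0],
  [[0.7,0,0],0],
  [[1,0,0],0],
  [[1.3,0,0],0],
  [[1.3,0,0],0],
])

```text
time: 19.77
tool_pos: [462.6, -274.4, 99.1]
tcp_rot: [152.1, 89.9, -1.4]
ft_force: [-3.4, 2.8, 6.3]
finger_gap: 38.5
```

```bash
python3 m.py
```

```text
t 19.82 tcp [ 462.6 -274.4   99.1] F [-2.72  1.83  5.18] gap 37.8 j6 27.0
[[ 0.003  0.446 -0.895]
 [-0.    -0.895 -0.446]
 [-1.     0.001 -0.002]]
(282, 300) 5291 mec [ 461.3 -274.9] 20.1 z [125.3 131.2 131.7 132.1 133. ]
  return _methods._mean(a, axis=axis, dtype=dtype,
  ret = um.true_divide(
Traceback (most recent call last):
  File "m.py", line 7, in <module>
    d=np.hypot(*(h-[460.,-274.7]).T);print("rim",len(h),cfit(h[d>30]),cfit(h[d>30],32.6))
                                                        ~~~~^^^^^^^^^
  File "h.py", line 35, in cfit
    o=least_squares(g,[*c0,34],loss="soft_l1",f_scale=1.0);return o.x.round(2),np.abs(o.fun).mean().round(2)
ValueError: Initial guess is outside of provided bounds
```

Request:
move_arm([
  [[0.3,0,0],0],
  [[0.6,0,0],0],
  [[0.9,0,0],0],
  [[1.2,0,0],0],
  [[1.2,0,0],0],
])

```text
time: 20.45
tool_pos: [462.7, -274.4, 98.0]
tcp_rot: [151.1, 89.9, -2.5]
ft_force: [-3.5, 2.4, 4.6]
finger_gap: 38.3
```

Request:
move_arm([
  [[0.3,0,0],0],
  [[0.6,0,0],0],
  [[0.9,0,0],0],
  [[1.2,0,0],0],
  [[1.2,0,0],0],
])

```text
time: 21.08
tool_pos: [462.6, -274.4, 96.9]
tcp_rot: [152.6, 89.9, -0.9]
ft_force: [-2.8, 2.1, 5.0]
finger_gap: 38.3
```

Request:
move_arm([
  [[0.3,0,0],0],
  [[0.6,0,0],0],
  [[0.9,0,0],0],
  [[1.2,0,0],0],
  [[1.2,0,0],0],
])

```text
time: 21.7
tool_pos: [462.6, -274.4, 95.7]
tcp_rot: [151.3, 89.9, -2.2]
ft_force: [-2.1, 1.6, 4.6]
finger_gap: 38.2
```

Request:
move_arm([
  [[0.3,0,0],0],
  [[0.6,0,0],0],
  [[0.8,0,0],0],
  [[0.8,0,0],0],
])

```text
time: 22.2
tool_pos: [462.7, -274.4, 95.0]
tcp_rot: [150.9, 89.9, -2.6]
ft_force: [-2.6, 1.3, 3.9]
finger_gap: 38.6
```

Request:
move_arm([
  [[0.3,0,0],0],
  [[0.6,0,0],0],
  [[0.8,0,0],0],
  [[0.8,0,0],0],
])

```text
time: 22.7
tool_pos: [462.6, -274.4, 94.3]
tcp_rot: [151.5, 89.9, -2.0]
ft_force: [-2.6, 2.5, 5.4]
finger_gap: 38.2
```

Request:
move_arm([
  [[0.3,0,0],0],
  [[0.6,0,0],0],
  [[0.8,0,0],0],
  [[0.8,0,0],0],
])

```text
time: 23.2
tool_pos: [462.7, -274.4, 94.2]
tcp_rot: [150.9, 89.8, -2.7]
ft_force: [-4.3, 3.7, 10.6]
finger_gap: 38.4
```

Request:
move_arm([
  [[0.3,0,0],0],
  [[0.6,0,0],0],
  [[0.8,0,0],0],
  [[0.8,0,0],0],
])

```text
time: 23.7
tool_pos: [462.8, -274.4, 94.3]
tcp_rot: [150.5, 89.8, -3.0]
ft_force: [-5.9, 3.9, 11.7]
finger_gap: 38.4
```

Request:
move_arm([
  [[0.4,-0.2,0.1],0],
  [[0.8,-0.3,0.2],0],
  [[1.1,-0.3,0.2],0],
  [[1.2,-0.3,0.2],0],
  [[1.2,-0.3,0.2],0],
  [[1.2,-0.3,0.2],0],
])

```text
time: 24.45
tool_pos: [462.7, -274.4, 94.2]
tcp_rot: [144.7, 89.8, -8.8]
ft_force: [-6.2, 4.1, 13.4]
finger_gap: 38.1
```

```bash
python3 - <<'E'
from h import *
F=[]
for i in range(4):
    s=r.sense();F.append(s["ft_force"]);im,d=r.snapshot("wrist")
print(np.round(F,1));p=wcloud(d,s);T=s["tool_pos"][2];print(T)
fit(p,282,300,40,T+25,T+45)
E
```

```text
[[-6.2  4.1 13.4]
 [-6.2  3.9 13. ]
 [-5.9  4.1 13.2]
 [-6.1  3.8 12.8]]
94.25537438559205
(282, 300) 5291 mec [ 461.4 -275. ] 20.0 z [120.6 126.4 126.9 127.3 128.2]
```

Request:
move_arm([
  [[0.8,-0.3,0.2],0],
  [[1.2,-0.3,0.2],0],
  [[1.5,-0.3,0.2],0],
  [[1.7,-0.3,0.2],0],
  [[1.7,-0.3,0.2],0],
  [[1.7,-0.3,0.2],0],
  [[1.7,-0.3,0.2],0],
])

```text
time: 25.52
tool_pos: [462.8, -274.4, 94.2]
tcp_rot: [139.6, 89.8, -13.9]
ft_force: [-8.1, 5.3, 17.5]
finger_gap: 38.3
```

```bash
python3 - <<'E'
from h import *
F=[]
for i in range(8):
    s=r.sense();F.append(s["ft_force"]);r.snapshot("wrist")
print(np.round(F,1));st()
E
```

```text
[[-8.1  5.3 17.5]
 [-7.1  5.3 17.3]
 [-7.5  5.5 17.4]
 [-6.7  5.7 17.1]
 [-7.3  6.3 18.6]
 [-7.2  5.1 17.1]
 [-7.4  5.  17.3]
 [-7.8  5.1 17.3]]
t 25.93 tcp [ 462.8 -274.4   94.2] F [-7.33  6.04 17.4 ] gap 37.9 j6 27.0
[[ 0.004  0.446 -0.895]
 [-0.001 -0.895 -0.446]
 [-1.     0.003 -0.003]]
```

Request:
move_arm([
  [[0,-0.3,0.2],0],
  [[0,-0.3,0.2],0],
  [[0,-0.3,0.2],0],
])

```text
time: 26.3
tool_pos: [462.7, -274.3, 94.3]
tcp_rot: [136.8, 89.7, -16.7]
ft_force: [-1.2, 0.3, 2.4]
finger_gap: 38.1
```

Request:
move_arm([
  [[0,0,0],0],
  [[0,0,0],0],
  [[0,0,0],0],
  [[0,0,0],0],
  [[0,0,0],0],
  [[0,0,0],0],
], jaw=1)

```text
time: 27.05
tool_pos: [462.7, -274.4, 94.3]
tcp_rot: [136.5, 89.7, -17.0]
ft_force: [-0.7, 0.1, 0.3]
finger_gap: 85.3
```

Request:
move_arm([
  [[-10,0,0],0],
  [[-30,0,0],0],
  [[-70,0,0],0],
  [[-110,0,0],0],
  [[-150,0,0],0],
  [[-150,0,0],0],
  [[-150,0,0],0],
])

```text
time: 27.92
tool_pos: [462.0, -274.1, 244.3]
tcp_rot: [135.7, 89.7, -17.8]
ft_force: [0.9, 0.1, -0.2]
finger_gap: 85.4
```

```bash
python3 - <<'E'
from h import *
s=r.sense();im,d=r.snapshot("wrist");p=wcloud(d,s);st();t,dt=r.snapshot("top");pt=cloud("top",dt)
save("end",np.hstack([im,cv2.resize(t[150:300,200:420],None,fx=1,fy=1)]) if 0 else im)
cv2.imwrite("pics/end2.png",np.vstack([cv2.resize(im,(448,336)),cv2.resize(t[150:290,200:420],(448,260))])[...,::-1])
fit(p,282,230,60,122,135);fit(pt,232,205,25,170,200);fit(pt,234,207,28,82,105)
w=p[130:300,180:390]
q=w[(w[...,2]>44)&(w[...,2]<52)];h=cv2.convexHull(q[:,:2].astype(np.float32))[:,0]
d=np.hypot(*(h-[460.,-274.7]).T);print("rim z",np.median(q[:,2]),np.percentile(q[:,2],95),cfit(h[d>30]))
for lo in(52,60,70):
    k=w[(w[...,2]>lo)&(w[...,2]<lo+12)][:,:2];print("body",cfit(k))
E
```

```text
t 27.98 tcp [ 461.6 -273.8  243.3] F [-0.02  0.28 -0.53] gap 85.7 j6 27.0
[[ 0.003  0.446 -0.895]
 [-0.    -0.895 -0.446]
 [-1.     0.002 -0.003]]
(282, 230) 1661 mec [ 460.9 -274.5] 19.9 z [124.8 126.3 126.8 127.2 128.2]
(232, 205) 208 mec [554.6 101.9] 19.9 z [174.2 184.3 186.  187.5 189.9]
(234, 207) 442 mec [554.4 118.9] 62.3 z [ 83.   89.7  92.4  97.  103.4]
rim z 48.13328149739772 50.015197920306726 (array([ 460.19, -274.91,   32.65]), np.float64(0.16))
body (array([ 459.85, -275.06,   22.91]), np.float64(0.13))
body (array([ 459.99, -275.02,   22.78]), np.float64(0.11))
body (array([ 459.85, -275.03,   22.89]), np.float64(0.11))
```

View pics/end2.png

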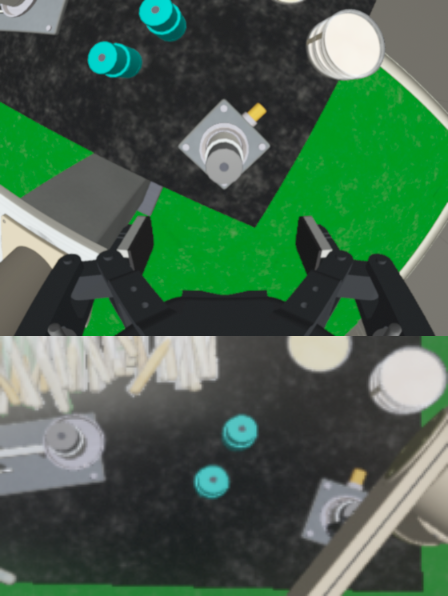

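The light cartridge stands centred in the lowered cup (wrist view 223,165). The heavy one stands on the lowered pan (top crop 63,437), and the look-alikes are untouched.

```bash
python3 -c "
from h import *
print(r.hand_in())"
```

```text
the job is handed in; nothing more can be done
None
```

The job is handed in, at about 28 s of the 72 s allowed; the hand-in reports no verdict. The first cartridge weighed was the heavy one, so it stayed on the pan and the other went into the cup.

- **Heavy cartridge:** It read about 5 N in hand and tipped the pan down. In the last check the pan floor was at about z 91 mm, with the cartridge upright within about 3 mm of the pan centre.
- **Light cartridge:** It read about 2.3 N in hand. I put it in the cup and pressed the cup slowly down until it stopped.
- **Seal:** At the stop I held about 17.4 N at the wrist for over 0.5 s. With the cartridge's weight, that is about 20 N on the cup. There was also a side load of about 9 N, so I estimate about 22 N in total, under the 27 N limit.
- **Final state of the cup:** The cartridge is released and within about 0.5 mm of the cup centre. Its underside measures about 32 mm high, level with the cup floor.
- **Everything else:** I went nowhere near the bystanders and look-alikes. The ones in the final pictures look unmoved.

No check failed. The only disagreements were 1–2 mm between cameras, within the calibration tolerance.

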